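# Close a germination tray with its cover plate

## Task

Slide the loose grey cover plate along the shelf of the green germination tray, between the guides, until it is over the seed bed, then press it down past the sprung catches so that it lies flat and level on the bed under all four of them. Do not drop or throw the plate, and leave the other things on the bench where they are.

Things in the scene. Friction and masses are not known exactly. Their poses are not given: they have to be found in the camera images.
- tray: Fixed green germination tray, 210 (its x) by 370 mm (its y). Origin: centre of its underside, on the bench. Solid loading shelf from y -185 to -5 mm, top at z 60 mm. Beyond it the sunken bed of speckled grey felt, x -61.5 to 61.5, y -5 to 148, z 36 mm. Guides 12 mm wide, tops at z 74 mm, stand along both long sides of the bed and across its far (+y) end; no guide next to the shelf.
- mouth (a point): Middle of the open end of the guides, at shelf height (tray frame x 0, y -5, z 60 mm), axes as the tray's. The plate enters here towards +y. From here the two side guides flare outwards towards the shelf: 123 mm apart at y -5 mm, about 150 mm apart at y -40 mm.
- catches (a point): Midpoint of the four sprung steel rollers (tray x 0, y 71.5, z 51.5 mm), axes as the tray's. Each is 16 mm long and across and sticks out 5 mm from a long wall of the bed, at y 26.5 and 116.5 mm, top level with the shelf. They carry the plate at shelf height until it is pressed past them (roughly 10 to 16 N at one end, then the other), then spring out over it.
- plate: Loose flat grey plastic cover plate, 120 mm (its x) by 150 mm (its y) by 10 mm thick, 0.25 kg, no handle. Origin: centre of its underside; z up. It starts lying on the tray's shelf, its y roughly along the tray's y, somewhat askew and up to 40 mm off to one side, its rear end overhanging the end of the shelf.
- bed (a point): Point on the tray's seed bed surface, at its centre (tray frame x 0, y 71.5, z 36 mm): where the plate's origin must end. Axes as the tray's.
- jar: Bystander: amber glass jar, 70 mm diameter, 110 mm high; origin centre of its foot.
- pot: Bystander: terracotta pot, 84 mm across, 75 mm high; origin centre of its foot.
- scissors: Bystander: scissors lying flat, about 165 mm long, 10 mm high; origin at the pivot.
- scoop: Bystander: seed spoon lying flat, 170 mm long; origin under its middle.
- brush: Bystander: brush lying flat, 180 mm long; origin under its middle.
- bottle: Bystander: glass bottle, 66 mm diameter, 170 mm high; origin centre of its foot.
- scale: Bystander: red bench scale, 150 x 130 mm, 42 mm high with its round pan; origin centre of its underside.
Not all that is in view belongs to the job. Of the things shaped like the plate, the grey one is meant.

How it is judged:
By the outcome, as a careful person would: the job done as asked, in the order asked, and still so for the second after the job is handed in, with the robot touching nothing.
It also fails if it takes over 72 s, if anything falls off the work surface, if the arm or the gripper's body presses on something with over 40 N, if the wrist force passes 120 N, or if a joint passes its speed limit or range.

## Robot

A 6-joint arm with a two-finger parallel gripper is mounted at the origin on the work surface. World frame = base frame: x ahead of the robot, y to its left, z up, the work surface at z = 0. Lengths are in mm, angles in degrees, forces in N, time in s.
With the tool pointing down it reaches from about 300 to 850 mm from the base axis. Payload 4.2 kg.
Tool frame: the origin (TCP) lies at the centre of the arm's flange, where the gripper is bolted on; the fingertips stand 191 mm ahead of it and the grasp point (between the pads) lies 172 mm ahead of it; y points along the fingers, x is the direction in which the jaws open and shut, and the axes are right-handed (so a half turn about y gives the same grasp; the last joint's range is limited). The gripper opens to 91 mm and grips with 3 to 60 N. Pads are 32 mm wide; open, the fingers measure 118 mm over their backs; the gripper's body (76 mm by 178 mm) begins 60 mm behind the grasp point.
Start: joints at [73.453, 18.312, 89.639, -0, 72.044, -1.146], TCP at [152.702, 554.351, 404.776] pointing down, gripper open.
Joint ranges: [-177.97, 177.97], [-48.28, 115.42], [12.27, 149.76], [-77.06, 257.06], [2.81, 150.46], [-146.56, 146.56]. Speed limits (degrees/s): [147.25, 147.25, 180, 180, 180, 180].

## Interface

Orientations are given as [roll, pitch, yaw] about the fixed x, y, z axes, in that order (R = Rz(yaw) Ry(pitch) Rx(roll)).
In Python, from workcell import env gives the robot as it stands.
- The arm moves only by the tool carry_out, never from a script. Its argument "increments" is a list of rows, each a list of 3 entries, a list of its own where there are three numbers: the turn, a rotation vector about the tool's x, y, z in rad, then the shift along the tool's x, y, z in mm, then the closure, from 0 (fully open) to 1 (shut). In form: [[[wx, wy, wz], [dx, dy, dz], claw], ...]. A call has 1 to 10 rows; each row is the pose to reach, as a shift and turn from the pose commanded when the call began, along the tool's axes at that moment; what a row does not reach only later rows make up. A row lasts 1/12 s, in which the tool goes at most 41.7 mm and 7.16 degrees, less where a joint would pass 70% of its speed; a pose out of reach is approached as far as the arm can. A call with a gripper value outside its range is refused whole. The fingers move at their own pace and stop on an object; "force" is the grip in N (left out, the last holds). Time passes only in rows, so rows that repeat a pose let the fingers close. It gives the time, the measured TCP pose, the force and the opening at its end, in the units of the state.
- env.state(): the state, without advancing time (a new reading comes with each control period).
- env.grab_frame(name): name is "scene" or "top" or "wrist"; returns a dict with "frame" (384x512x3 uint8, blue, green, red), "z_map" (384x512 float32, mm along the optical axis (not along the pixel's ray), 0 where there is no reading), "camera_matrix" (3x3 intrinsics, pixels), "rvec" (rotation vector, rad) and "tvec" (3), from world to camera coordinates, as OpenCV has them; the wrist camera has in their place "hand_eye" (4x4, takes a point from camera to tool coordinates, whose origin is the TCP and whose axes are the tool frame's). Camera axes: x right, y down, z forward; pixel columns grow to the right and rows downward; lengths in mm; the calibration is good to about 2 mm. A picture is of the moment at which its call begins: read the wrist's pose just before it.
- env.job_done(): hands the job in, once; it reports no verdict.
The state is a dict: "time_s": time; "qpos": joint angles; "qvel": joint speeds; "effort": joint torques, N m; "ee_pos": TCP position; "ee_rot": TCP orientation; "force": force on the tool from outside, world axes, zero at the start; "torque": the same for the moment, N m; "gripper_width": finger opening in mm.
Only numpy, scipy, OpenCV 4.12 (cv2) and the standard library are available. Lean on these libraries where they do the work, as an engineer would, in place of code of your own. Each camera call takes 0.05 s, during which the arm holds its last target. There are 200 camera calls.

## Working session

There is one attempt and no reset: what is moved stays moved. The work goes in short steps, Python scripts to look and compute and a tool call to move; the robot and the scene stay as the last step left them, time stands still between calls to the robot, and variables do not carry over. Pictures are saved under pics/ and viewed, about 8 in all and at most 12, crops included, and the job is handed in when it is done.

Besides the shell and the picture viewer there is one more tool, called after "Call:" by a JSON object that holds its "method" and its "body". carry_out: Moves the arm, as the interface text tells. Its arguments: {"type":"object","properties":{"increments":{"type":"array","items":{"type":"array"}},"force":{"type":"number"}},"required":["increments"]}

```bash
mkdir -p pics; ls; python3 - <<'E'
from workcell import env
import cv2,numpy as np
s=env.state();print(s)
for n in("top","scene"):
    f=env.grab_frame(n);cv2.imwrite(f"pics/{n}0.png",f["frame"]);np.savez(f"pics/{n}0.npz",**f)
    print(n,f["camera_matrix"],f["rvec"],f["tvec"])
E
```

```text
pics
{'time_s': 0.0, 'qpos': array([ 7.34518820e+01,  1.83502383e+01,  8.97076372e+01, -3.27363500e-03,
        7.20431574e+01, -1.14515875e+00]), 'qvel': array([ 0.05118238,  0.06075278,  0.00995263,  0.01452307, -0.03505707,
        0.00296504]), 'effort': array([ 4.37198105e-04, -4.12465632e+01, -2.31974745e+01,  7.27726263e-02,
        4.57722740e-02, -1.52077764e-04]), 'ee_pos': array([152.67208994, 554.17599605, 403.92570557]), 'ee_rot': array([-90.00109258,   0.10107492,  74.5980518 ]), 'force': array([ 0.13359319, -0.44299683, -0.50667396]), 'torque': array([0.0489427 , 0.03943972, 0.03089979]), 'gripper_width': 91.36057031883314}
top [[412.07339562   0.         262.6236156 ]
 [  0.         412.07339562 189.73646366]
 [  0.           0.           1.        ]] [ 2.1092292  -2.1670209   0.16954187] [-6.51923671e-01  5.55127004e+02  1.34502941e+03]
scene [[437.6794291    0.         246.27365682]
 [  0.         437.6794291  189.48672196]
 [  0.           0.           1.        ]] [ 1.96438706  1.09148839 -0.5409401 ] [-260.90226799 -212.52861232 1736.20987379]
```

View pics/top0.png

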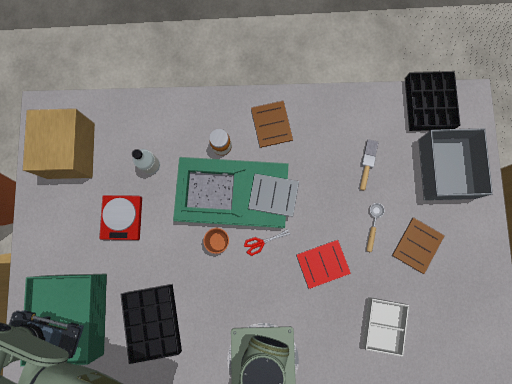

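View pics/scene0.png

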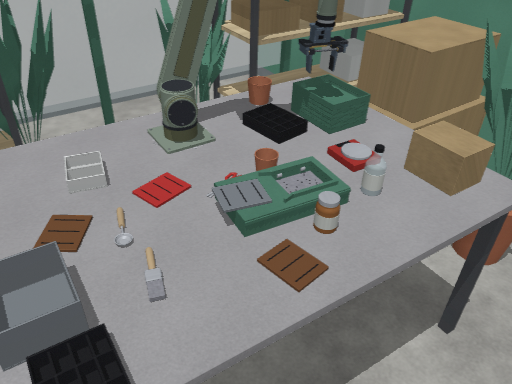

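The top view shows the green tray centred at about (232,193) with the bed on its left, so tray +y is roughly world +y. The grey plate is at about (272,195), overhanging the tray's right end. The scene view agrees. The jar is near (220,140), the pot at (216,240) and the scissors at (265,243).

```bash
cat > h.py <<'E'
import cv2,numpy as np
from workcell import env
def world(f,T=None):
    K=f["camera_matrix"];z=f["z_map"].astype(float);v,u=np.mgrid[:384,:512]
    P=np.stack([(u-K[0,2])*z/K[0,0],(v-K[1,2])*z/K[1,1],z],-1)
    if T is not None: return P@T[:3,:3].T+T[:3,3]
    R=cv2.Rodrigues(f["rvec"])[0]
    return (P-np.ravel(f["tvec"]))@R
def rect(mask,P):
    """largest blob of mask -> min area rect (world mm) and its median z"""
    n,l,s,_=cv2.connectedComponentsWithStats(mask.astype(np.uint8))
    i=1+np.argmax(s[1:,4]);p=P[l==i]
    return cv2.minAreaRect(p[:,:2].astype(np.float32)),np.median(p[:,2]),len(p)
E
cat > m.py <<'E'
from h import *
f=dict(np.load("pics/top0.npz"));P=world(f)
hsv=cv2.cvtColor(f["frame"],cv2.COLOR_BGR2HSV)
roi=np.zeros((384,512),bool);roi[145:240,165:310]=1
z=P[...,2]
tr=roi&(hsv[...,1]>90)&(hsv[...,0]>60)&(hsv[...,0]<95)&(z>30)
pl=roi&(hsv[...,1]<60)&(z>61)&(z<80);pl[:,:245]=0
bed=roi&(hsv[...,1]<60)&(z>25)&(z<48);bed[:,240:]=0
for n,m in(("tray",tr),("plate",pl),("bed",bed)):
    r=rect(m,P);print(n,r)
vis=cv2.resize(f["frame"][140:250,160:320],None,fx=5,fy=5,interpolation=cv2.INTER_CUBIC);cv2.imwrite("pics/c1.png",vis)
E
python3 m.py
```

```text
tray (((502.3111267089844, 94.20724487304688), (369.4383239746094, 311.3794860839844), 84.28836822509766), np.float64(60.36556671080686), 4090)
plate (((534.3156127929688, -50.12030029296875), (149.63768005371094, 121.69669342041016), 78.27558898925781), np.float64(69.90586811507357), 1631)
bed (((559.6287231445312, 162.58291625976562), (151.57972717285156, 120.01708984375), 85.22352600097656), np.float64(35.83802188757545), 1526)
```

View pics/c1.png

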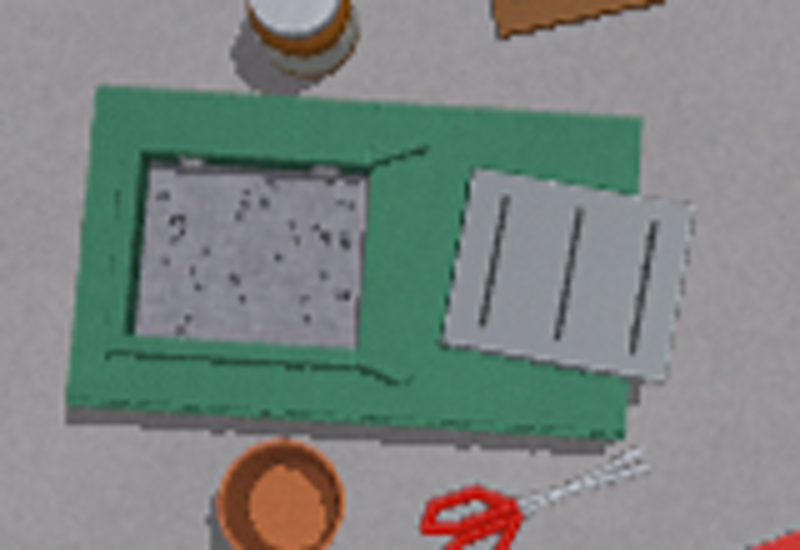

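The crop shows the plate rotated about 7° from the tray. It clears the guide mouth by about 80 mm and overhangs the rear end of the shelf. The catches are visible at crop (190,162) and (325,172).

```bash
cat >> m.py <<'E'
print("--")
g=roi&(hsv[...,1]>90)&(hsv[...,0]>60)&(hsv[...,0]<95)&(z>56)&(z<80)
g=cv2.morphologyEx(g.astype(np.uint8),cv2.MORPH_OPEN,np.ones((3,3)))
n,l,s,_=cv2.connectedComponentsWithStats(g);i=1+np.argmax(s[1:,4]);p=P[l==i]
r=cv2.minAreaRect(p[:,:2].astype(np.float32));print(r)
a=np.radians(85.2-90 if 0 else r[2]-90 if r[1][0]>r[1][1] else r[2])
# edges of the long sides in rotated coordinates: percentiles per slice, line fits
q=p[:,:2]-r[0];c,s_=np.cos(a),np.sin(a);q=np.c_[q@[c,s_],q@[-s_,c]]
b=np.arange(-170,100,10)
for f_ in(np.max,np.min):
    e=[f_(q[(q[:,1]>k)&(q[:,1]<k+10),0]) for k in b];k,o=np.polyfit(b+5,e,1);print("slope deg",np.degrees(np.arctan(k)),"off",o,np.std(e-(k*(b+5)+o)))
w=l==i
hi=p[p[:,2]>69];print("guides z",np.median(hi[:,2]),len(hi))
E
python3 m.py
```

```text
tray (((502.3111267089844, 94.20724487304688), (369.4383239746094, 311.3794860839844), 84.28836822509766), np.float64(60.36556671080686), 4090)
plate (((534.3156127929688, -50.12030029296875), (149.63768005371094, 121.69669342041016), 78.27558898925781), np.float64(69.90586811507357), 1631)
bed (((559.6287231445312, 162.58291625976562), (151.57972717285156, 120.01708984375), 85.22352600097656), np.float64(35.83802188757545), 1526)
--
((548.8145751953125, 90.17957305908203), (367.22393798828125, 214.20291137695312), 85.05035400390625)
slope deg 0.5776114708139811 off 104.2299707632424 4.023763103299979
slope deg -0.3669543521163147 off -102.8165796341827 3.004502112420604
guides z 73.7982779866294 514
```

```bash
cat >> h.py <<'E'
from scipy.spatial.transform import Rotation as Ro
TC=np.array([549.,90.2]);TY=-5.0
def go(tx,ty,tip,yaw=None):
    """increment to put TCP at tray-frame x,y and the tips at height tip, tool x along tray x, pointing down"""
    s=env.state();a=np.radians(TY);xy=TC+tx*np.array([np.cos(a),np.sin(a)])+ty*np.array([-np.sin(a),np.cos(a)])
    R0=Ro.from_euler("xyz",s["ee_rot"],degrees=True);R1=Ro.from_euler("xyz",[-90,0,TY if yaw is None else yaw],degrees=True)
    print("t",s["time_s"],"F",s["force"].round(1),"w",round(s["gripper_width"],1),"turn",(R0.inv()*R1).as_rotvec().round(4),"shift",R0.inv().apply(np.r_[xy,tip+191]-s["ee_pos"]).round(1))
def where():
    s=env.state();a=np.radians(TY);d=s["ee_pos"][:2]-TC
    print("tray xy",(d@[np.cos(a),np.sin(a)]).round(1),(d@[-np.sin(a),np.cos(a)]).round(1),"tip",(s["ee_pos"][2]-191).round(1),"rot",s["ee_rot"].round(2),"F",s["force"].round(1),"t",round(s["time_s"],2))
E
python3 -c "
from h import *
go(-3,-255,213)"
```

```text
t 0.1 F [-0.4  0.5  0. ] w 91.0 turn [ 1.1000e-03  1.3893e+00 -1.3000e-03] shift [-593.5    0.9 -548.4]
```

Call:
{"method": "carry_out", "body": {"increments": [[[0,1.39,0],[-593,0,-548],0.35],[[0,1.39,0],[-593,0,-548],0.35],[[0,1.39,0],[-593,0,-548],0.35],[[0,1.39,0],[-593,0,-548],0.35],[[0,1.39,0],[-593,0,-548],0.35],[[0,1.39,0],[-593,0,-548],0.35],[[0,1.39,0],[-593,0,-548],0.35],[[0,1.39,0],[-593,0,-548],0.35],[[0,1.39,0],[-593,0,-548],0.35],[[0,1.39,0],[-593,0,-548],0.35]], "force": 20}}

```text
time_s: 0.93
ee_pos: [344.2, 182.3, 404.7]
ee_rot: [-90.0, -0.0, 2.7]
force: [0.8, -0.0, 0.5]
gripper_width: 59.1
```

```bash
python3 -c "
from h import *
go(-3,-255,150);where()"
```

```text
t 0.9333 F [ 0.8 -0.   0.5] w 59.1 turn [-1.000e-04  1.336e-01  1.000e-04] shift [ 163.4   63.7 -353.8]
tray xy -212.1 73.9 tip 213.7 rot [-8.999e+01 -1.000e-02  2.660e+00] F [ 0.8 -0.   0.5] t 0.93
```

Call:
{"method": "carry_out", "body": {"increments": [[[0,0.1336,0],[163,64,-354],0.35],[[0,0.1336,0],[163,64,-354],0.35],[[0,0.1336,0],[163,64,-354],0.35],[[0,0.1336,0],[163,64,-354],0.35],[[0,0.1336,0],[163,64,-354],0.35],[[0,0.1336,0],[163,64,-354],0.35],[[0,0.1336,0],[163,64,-354],0.35],[[0,0.1336,0],[163,64,-354],0.35],[[0,0.1336,0],[163,64,-354],0.35],[[0,0.1336,0],[163,64,-354],0.35]]}}

```text
time_s: 1.77
ee_pos: [526.7, -164.7, 339.3]
ee_rot: [-90.1, -0.0, -4.8]
force: [0.2, 0.8, -0.0]
gripper_width: 59.0
```

```bash
python3 -c "
from h import *
go(-3,-255,64);where()
s=env.state();f=env.grab_frame('wrist');cv2.imwrite('pics/w1.png',f['frame']);print(f['hand_eye'].round(2))
T=np.eye(4);T[:3,:3]=Ro.from_euler('xyz',s['ee_rot'],degrees=True).as_matrix();T[:3,3]=s['ee_pos'];P=world(f,T@f['hand_eye'])
np.savez('pics/w1.npz',P=P,im=f['frame'])
"
```

```text
t 1.7667 F [ 0.2  0.8 -0. ] w 59.0 turn [0.0012 0.0031 0.    ] shift [-3.  84.3  1. ]
tray xy -0.0 -255.9 tip 148.3 rot [-90.07  -0.    -4.82] F [ 0.2  0.8 -0. ] t 1.77
[[ 1.   -0.   -0.   -1.85]
 [ 0.   -0.28  0.96 20.67]
 [-0.   -0.96 -0.28 79.7 ]
 [ 0.    0.    0.    1.  ]]
```

View pics/w1.png

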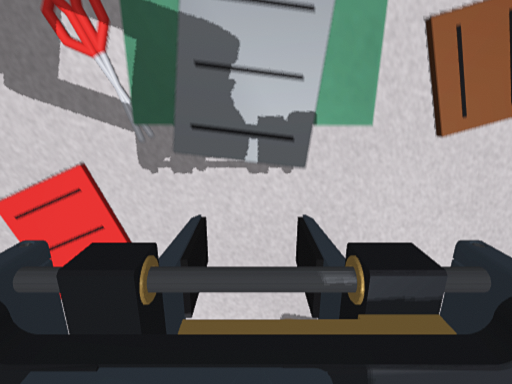

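The wrist view shows the plate's rear edge from about (175,152) to (306,166), with the shelf end at row 124. The scissors and the red plate are off to the left, clear of the fingers.

```bash
cat >> h.py <<'E'
def tray(p):
    a=np.radians(TY);d=np.asarray(p)[...,:2]-TC
    return np.stack([d@[np.cos(a),np.sin(a)],d@[-np.sin(a),np.cos(a)]],-1)
E
python3 -c "
from h import *
d=np.load('pics/w1.npz');P=d['P'];t=tray(P);z=P[...,2]
hs=cv2.cvtColor(d['im'],cv2.COLOR_BGR2HSV)
for v,u in((148,178),(162,303),(40,195),(40,318)):print('plate',t[v,u].round(1),z[v,u].round(1))
for r in (20,60,100):
  m=np.where((hs[r,:,1]>80)&(hs[r,:,0]>60)&(hs[r,:,0]<95)&(z[r]>57))[0];print('tray edges',t[r,m.min()].round(1),t[r,m.max()].round(1),z[r,m.max()])
for c in (345,365):
  m=np.where((hs[:,c,1]>80)&(z[:,c]>57))[0];print('rear',t[m.max(),c].round(1))
"
```

```text
plate [ -67.3 -206.4] 68.8
plate [  43.9 -218.5] 69.4
plate [ -47.5 -120.8] 69.1
plate [  50.6 -120.6] 68.9
tray edges [-106.1 -104.3] [ 102.7 -103.9] 59.669444275527326
tray edges [-106.6 -133.9] [ 106.1 -133. ] 57.04045912852638
tray edges [-107.3 -165.8] [ 102.6 -165.3] 58.70438073983132
rear [  22.1 -230.9]
rear [  27.4 -231.1]
```

Call:
{"method": "carry_out", "body": {"increments": [[[0,0.003,0],[-3,40,1],0.35],[[0,0.003,0],[-3,70,1],0.35],[[0,0.003,0],[-3,84,1],0.35],[[0,0.003,0],[-3,84,1],0.35],[[0,0.003,0],[-3,84,8],0.35],[[0,0.003,0],[-3,84,13],0.35],[[0,0.003,0],[-3,84,18],0.35],[[0,0.003,0],[-3,84,23],0.35],[[0,0.003,0],[-3,84,28],0.35],[[0,0.003,0],[-3,84,33],0.35]]}}

```text
time_s: 2.65
ee_pos: [525.5, -127.3, 257.9]
ee_rot: [-90.1, -0.2, -4.8]
force: [0.5, -2.7, 2.1]
gripper_width: 59.2
```

```bash
python3 -c "
from h import *
go(-3,-170,64);where()"
```

```text
t 2.65 F [ 0.5 -2.7  2.1] w 59.2 turn [0.0011 0.0031 0.0034] shift [ 1.5  2.9 48.8]
tray xy -4.4 -218.8 tip 66.9 rot [-90.06  -0.19  -4.82] F [ 0.5 -2.7  2.1] t 2.65
```

Call:
{"method": "carry_out", "body": {"increments": [[[0,0.003,0.003],[1,3,4],0.35],[[0,0.003,0.003],[1,3,9],0.35],[[0,0.003,0.003],[1,3,14],0.35],[[0,0.003,0.003],[1,3,19],0.35],[[0,0.003,0.003],[1,3,24],0.35],[[0,0.003,0.003],[1,3,29],0.35],[[0,0.003,0.003],[1,3,34],0.35],[[0,0.003,0.003],[1,3,39],0.35],[[0,0.003,0.003],[1,3,44],0.35],[[0,0.003,0.003],[1,3,49],0.35]]}}

```text
time_s: 3.48
ee_pos: [532.6, -80.5, 254.5]
ee_rot: [-90.3, -0.5, -5.0]
force: [10.5, -19.6, -1.6]
gripper_width: 58.9
```

```bash
cat > pl.py <<'E'
from h import *
import sys
where();f=env.grab_frame("top");P=world(f);z=P[...,2];t=tray(P)
h=cv2.cvtColor(f["frame"],cv2.COLOR_BGR2HSV)
cv2.imwrite("pics/"+sys.argv[1],cv2.resize(f["frame"][140:250,160:320],None,fx=5,fy=5,interpolation=cv2.INTER_CUBIC))
m=(h[...,1]<60)&(z>65)&(z<77)&(abs(t[...,0])<90)&(t[...,1]>-230)&(t[...,1]<160)
m=cv2.morphologyEx(m.astype(np.uint8),cv2.MORPH_OPEN,np.ones((3,3)))
n,l,s,_=cv2.connectedComponentsWithStats(m);p=t[l==1+np.argmax(s[1:,4])]
print(cv2.minAreaRect(p.astype(np.float32)),"mean",p.mean(0).round(1),"min/max",p.min(0).round(1),p.max(0).round(1))
E
python3 pl.py c2.png; python3 -c "
from h import *
go(-3,-120,64)"
```

```text
tray xy -1.4 -171.5 tip 63.5 rot [-90.33  -0.45  -4.99] F [ 10.5 -19.6  -1.6] t 3.48
((-2.2730712890625, -54.79118347167969), (98.48011779785156, 119.48108673095703), 88.65690612792969) mean [ -2.1 -53.8] min/max [ -61.2 -105. ] [57.6 -4.4]
t 3.5333 F [  8.  -12.8  -0.5] w 59.5 turn [0.0055 0.0001 0.0099] shift [-2.2 -0.4 51.2]
```

View pics/c2.png

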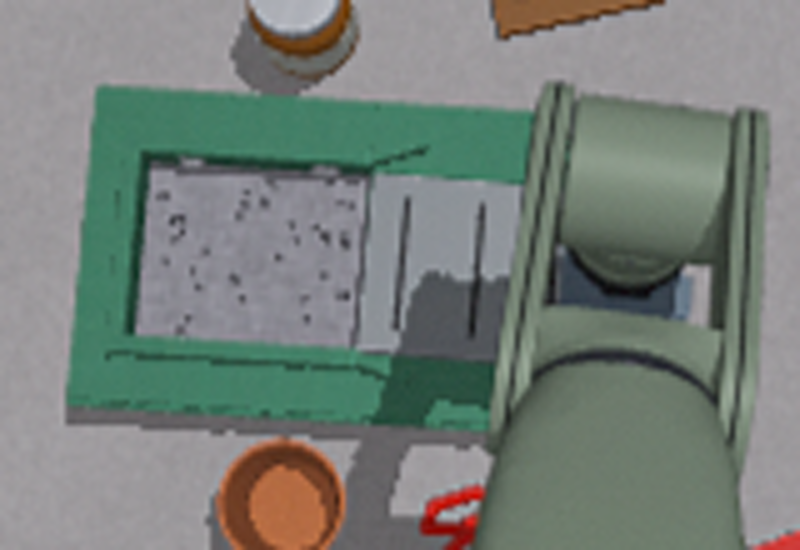

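The plate's front edge is now at the mouth (crop x≈360) and nearly straight. The contact force suggests its −x front corner (355,350) is on the lower guide end. I'll measure the guide tops to find the true centreline.

```bash
python3 -c "
from h import *
f=dict(np.load('pics/top0.npz'));P=world(f);t=tray(P);z=P[...,2]
for lo,hi in((10,50),(50,90),(90,130)):
  m=(z>71)&(z<77)&(t[...,1]>lo)&(t[...,1]<hi)
  for s in(-1,1):
    x=t[m&(t[...,0]*s>40)&(t[...,0]*s<90)][:,0];print(lo,s,len(x),x.mean().round(2),x.min().round(1),x.max().round(1))
m=(z>71)&(z<77)&(abs(t[...,0])<50)&(t[...,1]>120)
print('far',t[m].mean(0),len(t[m]))
m=(z>71)&(z<77)&(abs(t[...,0])<90)&(t[...,1]<-10)&(t[...,1]>-50);
for s in(-1,1):
  q=t[m&(t[...,0]*s>0)];print(s,len(q),q.mean(0))
"
```

```text
10 -1 36 -66.4 -72.0 -60.3
10 1 32 68.64 62.5 75.0
50 -1 38 -65.29 -71.6 -59.9
50 1 31 68.61 63.0 74.3
90 -1 32 -65.95 -71.8 -59.8
90 1 35 68.35 63.1 75.2
far [  0.23903846 225.24325926] 101
-1 14 [-72.68930063 -24.12607327]
1 17 [ 75.12985002 -25.43055625]
```

```bash
sed -i 's/TC=np.array(\[549.,90.2\])/TC=np.array([550.3,90.1])/' h.py
```

Call:
{"method": "carry_out", "body": {"increments": [[[0,0,0],[0,0,-2],0.35],[[0,0,0],[2,0,-2],0.35],[[0,0,0],[4,0,-2],0.35],[[0,0,0],[6,0,-1],0.35],[[0,0,0],[6,0,1],0.35],[[0,0,0],[6,0,3],0.35],[[0,0,0],[6,0,5],0.35],[[0,0,0],[6,0,7],0.35]]}}

```text
time_s: 4.2
ee_pos: [539.0, -76.5, 254.7]
ee_rot: [-90.8, -0.4, -4.6]
force: [6.0, -28.8, -0.7]
gripper_width: 59.1
```

```bash
python3 pl.py c3.png; python3 -c "
from h import *
go(0,-120,64)"
```

```text
tray xy 3.3 -167.0 tip 63.7 rot [-90.75  -0.4   -4.57] F [  6.  -28.8  -0.7] t 4.2
((-1.4198188781738281, -50.80913162231445), (120.59766387939453, 95.00534057617188), 0.4874924123287201) mean [ -0.4 -49.1] min/max [-61.9 -97.9] [59.2 -3.2]
t 4.25 F [  5.3 -26.4  -0.2] w 59.4 turn [0.0133 0.0077 0.0069] shift [-2.9 -0.9 46.9]
```

Call:
{"method": "carry_out", "body": {"increments": [[[0,0,0],[0,0,-2],0.35],[[0,0,0],[0,0,-2.4],0.35],[[0,0,0],[2,0,-2.4],0.35],[[0,0,0],[4,0,-2.4],0.35],[[0,0,0],[4,0,-2],0.35],[[0,0,0],[4,0,-0.5],0.35],[[0,0,0],[4,0,2],0.35],[[0,0,0],[4,0,4],0.35]]}}

```text
time_s: 4.92
ee_pos: [541.0, -69.2, 253.6]
ee_rot: [-90.0, 0.2, -5.1]
force: [0.4, -3.3, 2.5]
gripper_width: 59.6
```

```bash
python3 pl.py c3.png
```

```text
tray xy 4.7 -159.5 tip 62.6 rot [-90.     0.19  -5.08] F [ 0.4 -3.3  2.5] t 4.92
((-1.3759040832519531, -41.7547492980957), (119.84532928466797, 99.1804428100586), 0.07271526753902435) mean [  1.1 -40.1] min/max [-61.3 -91.3] [58.6  7.8]
```

View pics/c3.png

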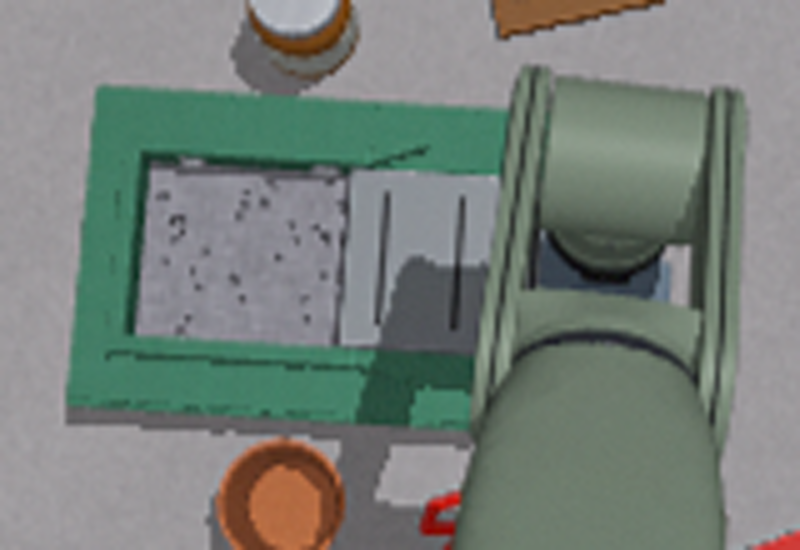

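The plate has entered the guides: its front is now at y≈+8 (crop x≈340) and the force has dropped to 3 N. I'll keep pushing.

Call:
{"method": "carry_out", "body": {"increments": [[[0,0,0],[-0.5,-1,5],0.35],[[0,0,0],[-1,-1,10],0.35],[[0,0,0],[-1.5,-1,15],0.35],[[0,0,0],[-2,-1,20],0.35],[[0,0,0],[-2,-1,25],0.35],[[0,0,0],[-2,-1,30],0.35],[[0,0,0],[-2,-1,35],0.35],[[0,0,0],[-2,-1,40],0.35],[[0,0,0],[-2,-1,45],0.35],[[0,0,0],[-2,-1,50],0.35]]}}

```text
time_s: 5.8
ee_pos: [543.7, -18.5, 254.9]
ee_rot: [-90.0, 0.1, -5.0]
force: [1.3, -2.7, -0.2]
gripper_width: 59.5
```

```bash
python3 pl.py c4.png; python3 -c "
from h import *
go(1,-60,64)"
```

```text
tray xy 2.9 -108.7 tip 63.9 rot [-90.01   0.11  -5.02] F [ 1.3 -2.7 -0.2] t 5.8
((-1.6050834655761719, 17.270238876342773), (82.19171142578125, 119.21533966064453), 89.60082244873047) mean [-4.  15.9] min/max [-61.3 -24.2] [57.7 58.4]
t 5.85 F [ 0.4 -0.4 -0.6] w 59.3 turn [-0.0008 -0.0001 -0.0028] shift [-1.7 -0.1 48. ]
```

Call:
{"method": "carry_out", "body": {"increments": [[[0,0,0],[-0.5,0,5],0.35],[[0,0,0],[-1,0,10],0.35],[[0,0,0],[-1.5,0,15],0.35],[[0,0,0],[-2,0,20],0.35],[[0,0,0],[-2,0,25],0.35],[[0,0,0],[-2,0,30],0.35],[[0,0,0],[-2,0,35],0.35],[[0,0,0],[-2,0,40],0.35],[[0,0,0],[-2,0,45],0.35],[[0,0,0],[-2,0,50],0.35]]}}

```text
time_s: 6.68
ee_pos: [545.6, 31.6, 254.8]
ee_rot: [-90.0, 0.2, -5.0]
force: [0.7, -2.5, -0.4]
gripper_width: 59.3
```

```bash
python3 pl.py c4.png; python3 -c "
from h import *
go(1,-19,64)"
```

```text
tray xy 0.4 -58.7 tip 63.8 rot [-90.     0.21  -5.01] F [ 0.7 -2.5 -0.4] t 6.68
((-25.132888793945312, 71.79483032226562), (75.36756134033203, 57.06840515136719), 4.627699375152588) mean [-25.7  67.7] min/max [-61.4  40.7] [ 12.6 100.3]
t 6.7333 F [ 1.5 -0.6  0.1] w 59.3 turn [-0.0014 -0.0004 -0.005 ] shift [ 0.9 -0.4 38.8]
```

Call:
{"method": "carry_out", "body": {"increments": [[[0,0,0],[0,0,5],0.35],[[0,0,0],[0,0,10],0.35],[[0,0,0],[0,0,15],0.35],[[0,0,0],[0,0,20],0.35],[[0,0,0],[0,0,25],0.35],[[0,0,0],[0,0,29],0.35],[[0,0,0],[0,0,32],0.35],[[0,0,0],[0,0,34],0.35],[[0,0,0],[0,0,36],0.35],[[0,0,0],[0,0,37],0.35]]}}

```text
time_s: 7.57
ee_pos: [549.0, 68.2, 254.7]
ee_rot: [-90.0, 0.2, -5.0]
force: [1.0, 0.0, -0.7]
gripper_width: 59.0
```

Call:
{"method": "carry_out", "body": {"increments": [[[0,0,0],[0,0,1],0.35],[[0,0,0],[0,0,2],0.35]]}}

```text
time_s: 7.73
ee_pos: [549.1, 70.0, 254.8]
ee_rot: [-90.0, 0.2, -5.0]
force: [-0.5, -0.7, -0.2]
gripper_width: 59.2
```

```bash
python3 -c "
from h import *
go(1,-19,64);where()"
```

```text
t 7.7333 F [-0.5 -0.7 -0.2] w 59.2 turn [ 0.     -0.0003 -0.0031] shift [ 0.4 -0.2  1.2]
tray xy 0.6 -20.2 tip 63.8 rot [-90.     0.18  -5.02] F [-0.5 -0.7 -0.2] t 7.73
```

Call:
{"method": "carry_out", "body": {"increments": [[[0,0,0],[0,0,1],0.35],[[0,0,0],[0,0,1],0.35]]}}

```text
time_s: 7.9
ee_pos: [549.2, 71.0, 254.7]
ee_rot: [-90.0, 0.2, -5.0]
force: [0.1, -0.3, -0.3]
gripper_width: 59.1
```

Call:
{"method": "carry_out", "body": {"increments": [[[0,0,0],[0,0,1],0.35],[[0,0,0],[0,0,1],0.35]]}}

```text
time_s: 8.07
ee_pos: [549.3, 71.5, 254.7]
ee_rot: [-90.1, 0.2, -5.0]
force: [-0.8, -4.3, 0.7]
gripper_width: 58.9
```

Call:
{"method": "carry_out", "body": {"increments": [[[0,0,0],[0,0,0.5],0.35],[[0,0,0],[0,0,0.5],0.35]]}}

```text
time_s: 8.23
ee_pos: [549.3, 71.7, 254.7]
ee_rot: [-90.1, 0.2, -5.0]
force: [-0.6, -6.4, 0.9]
gripper_width: 59.1
```

The push force rose to 6 N with the plate's rear at y≈−2, so the plate is against the far guide. Next I back off, lift, close the fingers and move over the front end.

Call:
{"method": "carry_out", "body": {"increments": [[[0,0,0],[0,0,-4],0.35],[[0,0,0],[0,-25,-4],0.35],[[0,0,0],[0,-35,0],1],[[0,0,0],[0,-35,40],1],[[0,0,0],[0,-35,80],1],[[0,0,0],[0,-35,115],1],[[0,0,0],[0,-30,136],1],[[0,0,0],[0,-15,137],1],[[0,0,0],[0,-15,137],1],[[0,0,0],[0,-15,137],1]]}}

```text
time_s: 9.07
ee_pos: [561.1, 209.4, 269.2]
ee_rot: [-90.0, 0.3, -5.0]
force: [0.3, -0.2, 1.4]
gripper_width: 8.9
```

```bash
python3 -c "
from h import *
go(0,118,73);where()"; python3 pl.py c5.png
```

```text
t 9.0667 F [ 0.3 -0.2  1.4] w 8.9 turn [ 0.0001  0.0003 -0.0045] shift [-0.3  5.2 -1.8]
tray xy 0.4 119.8 tip 78.2 rot [-90.01   0.26  -4.98] F [ 0.3 -0.2  1.4] t 9.07
tray xy 0.4 119.8 tip 78.2 rot [-90.01   0.26  -4.98] F [ 0.3 -0.2  1.4] t 9.07
((20.37081527709961, 55.45287322998047), (47.82217025756836, 63.374473571777344), 5.5222649574279785) mean [21.7 55.4] min/max [-5.5 22.7] [44.7 86.1]
```

Call:
{"method": "carry_out", "body": {"increments": [[[0,0,0],[0,3,-1],1],[[0,0,0],[0,6,-2],1],[[0,0,0],[0,8,-2],1],[[0,0,0],[0,9,-2],1],[[0,0,0],[0,10,-2],1],[[0,0,0],[0,10,-2],1]]}}

```text
time_s: 9.62
ee_pos: [561.3, 206.7, 259.6]
ee_rot: [-90.0, 0.2, -5.0]
force: [0.2, -0.6, 0.0]
gripper_width: 0.4
```

Call:
{"method": "carry_out", "body": {"increments": [[[0,0,0],[0,1,0],1],[[0,0,0],[0,2,0],1],[[0,0,0],[0,2,0],1]]}}

```text
time_s: 9.87
ee_pos: [561.3, 207.0, 258.0]
ee_rot: [-90.0, 0.1, -5.0]
force: [0.4, -0.3, 2.4]
gripper_width: 0.4
```

Call:
{"method": "carry_out", "body": {"increments": [[[0,0,0],[0,1,0],1],[[0,0,0],[0,2,0],1],[[0,0,0],[0,2,0],1]]}}

```text
time_s: 10.12
ee_pos: [561.3, 207.0, 255.7]
ee_rot: [-90.0, 0.1, -5.0]
force: [0.3, -0.2, 1.7]
gripper_width: 0.6
```

Call:
{"method": "carry_out", "body": {"increments": [[[0,0,0],[0,1,0],1],[[0,0,0],[0,2,0],1],[[0,0,0],[0,2,0],1]]}}

```text
time_s: 10.37
ee_pos: [561.0, 206.9, 253.0]
ee_rot: [-90.0, 0.2, -5.0]
force: [-0.3, -0.1, 0.2]
gripper_width: 0.2
```

Call:
{"method": "carry_out", "body": {"increments": [[[0,0,0],[0,1,0],1],[[0,0,0],[0,2,0],1],[[0,0,0],[0,2,0],1]]}}

```text
time_s: 10.62
ee_pos: [561.1, 206.9, 251.3]
ee_rot: [-90.0, 0.2, -5.0]
force: [-0.3, -0.2, -1.4]
gripper_width: 0.8
```

The tips are at 60 with no force, which is unexpected, so I'm looking.

```bash
python3 -c "
from h import *
f=env.grab_frame('wrist');g=env.grab_frame('scene')
cv2.imwrite('pics/w2.png',np.hstack([cv2.resize(f['frame'],(400,300)),cv2.resize(g['frame'][130:250,190:350],(400,300),interpolation=cv2.INTER_CUBIC)]))
"
```

```text
(no output)
```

View pics/w2.png

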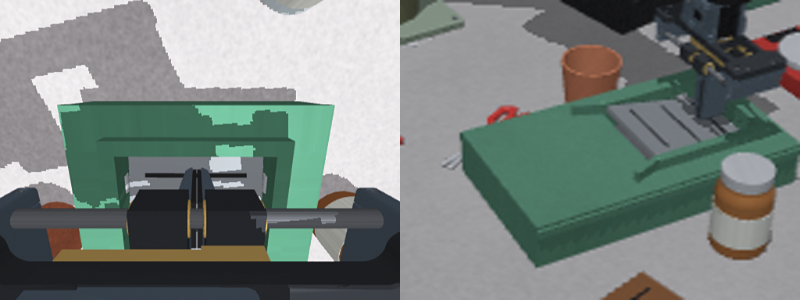

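The fingers are on the plate, which looks tilted with its front lower. I'll check the tilt from depth.

```bash
cat > tilt.py <<'E'
from h import *
where()
for n in("top","scene"):
    f=env.grab_frame(n);P=world(f);t=tray(P);z=P[...,2];h=cv2.cvtColor(f["frame"],cv2.COLOR_BGR2HSV)
    m=(h[...,1]<50)&(h[...,2]>95)&(abs(t[...,0])<50)&(t[...,1]>-1)&(t[...,1]<144)&(z>30)&(z<95)
    A=np.c_[t[m],np.ones(m.sum())];k=np.ones(len(A),bool);Z=z[m]
    for _ in range(6):
        c=np.linalg.lstsq(A[k],Z[k],rcond=None)[0];r=abs(Z-A@c);k=r<max(2.5,1.5*np.median(r))
    print(n,k.sum(),len(k),"top z at y -2,71,146:",[(c[1]*y+c[2]).round(1) for y in(-2,71.5,146)],"x-slope*120",(c[0]*120).round(1), "y range",t[m][k][:,1].min().round(0),t[m][k][:,1].max().round(0))
E
python3 tilt.py
```

```text
tray xy 0.6 117.3 tip 60.6 rot [-90.     0.19  -5.02] F [ 0.5 -0.3  0.3] t 10.72
top 460 677 top z at y -2,71,146: [np.float64(73.5), np.float64(60.4), np.float64(47.2)] x-slope*120 -0.7 y range 0.0 98.0
scene 431 488 top z at y -2,71,146: [np.float64(74.4), np.float64(60.8), np.float64(46.9)] x-slope*120 -0.1 y range -1.0 142.0
```

The front has already gone past its catches: top at z≈47 at the front and 74 at the rear, where it still rests on the rear rollers. Next I press the rear end.

Call:
{"method": "carry_out", "body": {"increments": [[[0,0,0],[0,-25,0],1],[[0,0,0],[0,-25,-30],1],[[0,0,0],[0,-25,-65],1],[[0,0,0],[0,-25,-89],1],[[0,0,0],[0,-17,-89],1],[[0,0,0],[0,-12,-89],1],[[0,0,0],[0,-11,-89],1]]}}

```text
time_s: 11.4
ee_pos: [553.3, 118.4, 261.8]
ee_rot: [-90.0, 0.2, -5.0]
force: [0.5, 0.2, 0.7]
gripper_width: 0.5
```

Call:
{"method": "carry_out", "body": {"increments": [[[0,0,0],[0,1.5,0],1],[[0,0,0],[0,3,0],1],[[0,0,0],[0,4,0],1],[[0,0,0],[0,5,0],1]]}}

```text
time_s: 11.73
ee_pos: [553.5, 119.0, 257.5]
ee_rot: [-90.0, 0.2, -5.0]
force: [-0.4, -0.3, 0.6]
gripper_width: 0.5
```

Call:
{"method": "carry_out", "body": {"increments": [[[0,0,0],[0,1,0],1],[[0,0,0],[0,2,0],1],[[0,0,0],[0,3,0],1]]}}

```text
time_s: 11.98
ee_pos: [553.4, 118.4, 254.6]
ee_rot: [-90.0, 0.2, -5.0]
force: [0.1, 0.4, -0.2]
gripper_width: 0.4
```

```bash
python3 tilt.py
```

```text
tray xy 0.6 28.5 tip 63.6 rot [-89.99   0.17  -5.01] F [ 0.1  0.4 -0.2] t 11.98
top 19 31 top z at y -2,71,146: [np.float64(68.2), np.float64(52.6), np.float64(36.9)] x-slope*120 -12.2 y range 98.0 114.0
scene 170 198 top z at y -2,71,146: [np.float64(46.1), np.float64(46.3), np.float64(46.4)] x-slope*120 3.0 y range 8.0 144.0
```

The scene depth now reads 46 mm all along the plate. I'll retreat and check for level and for the catches.

Call:
{"method": "carry_out", "body": {"increments": [[[0,0,0],[0,-40,0],1],[[0,0,0],[0,-80,0],1],[[0,0,0],[0,-120,-20],1],[[0,0,0],[0,-130,-60],1],[[0,0,0],[0,-130,-100],1],[[0,0,0],[0,-130,-140],1],[[0,0,0],[0,-130,-180],1],[[0,0,0],[0,-130,-220],1],[[0,0,0],[0,-130,-220],1]]}}

```text
time_s: 12.83
ee_pos: [533.8, -106.5, 384.9]
ee_rot: [-90.2, 0.1, -5.4]
force: [0.5, 0.6, 1.0]
gripper_width: 0.4
```

```bash
python3 tilt.py; python3 -c "
from h import *
f=env.grab_frame('top');g=env.grab_frame('scene')
r=lambda a:cv2.resize(a,(400,300),interpolation=cv2.INTER_CUBIC)
cv2.imwrite('pics/f.png',np.hstack([r(f['frame'][145:235,170:290]),r(g['frame'][150:225,245:345])]))
"
```

```text
tray xy 0.7 -197.3 tip 193.9 rot [-90.2    0.13  -5.36] F [0.5 0.6 1. ] t 12.83
top 791 1169 top z at y -2,71,146: [np.float64(46.2), np.float64(46.1), np.float64(46.0)] x-slope*120 1.9 y range -1.0 144.0
scene 476 532 top z at y -2,71,146: [np.float64(46.5), np.float64(46.8), np.float64(47.1)] x-slope*120 0.6 y range 7.0 144.0
```

View pics/f.png

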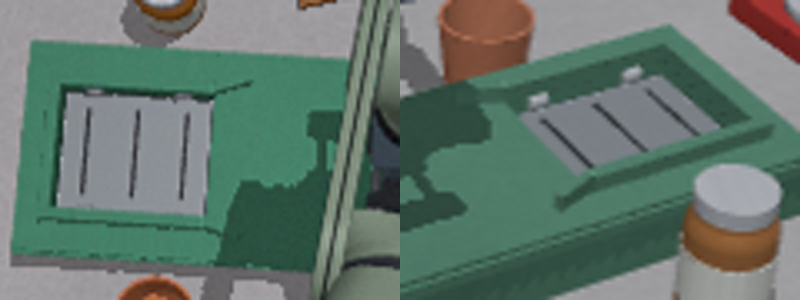

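The plate lies in the bed with all four rollers showing over its edges: +x at left crop (90,92) and (185,97), −x at right crop (538,100) and (632,75). I'll check the quadrant heights, because the top view suggested a slight x tilt.

```bash
python3 -c "
from h import *
for n in('top','scene','top'):
  f=env.grab_frame(n);P=world(f);t=tray(P);z=P[...,2]
  for a in(-40,0,40):
    print(n,a,[np.round(z[(abs(t[...,0]-a)<12)&(abs(t[...,1]-b)<14)].mean(),2) for b in(20,71,122)])
  b=(abs(t[...,1]+90)<30)&(z<64)&(z>56)
  A=np.c_[t[b&(abs(t[...,0])<80)],np.ones((b&(abs(t[...,0])<80)).sum())];print('shelf fit x-slope*120',np.linalg.lstsq(A,z[b&(abs(t[...,0])<80)],rcond=None)[0]*120)
"
```

```text
top -40 [np.float64(46.77), np.float64(46.35), np.float64(45.97)]
top 0 [np.float64(46.2), np.float64(46.1), np.float64(45.61)]
top 40 [np.float64(46.16), np.float64(45.92), np.float64(45.68)]
shelf fit x-slope*120 [1.50454308e-01 6.33777449e-01 7.27572786e+03]
scene -40 [np.float64(47.31), np.float64(46.87), np.float64(46.78)]
scene 0 [np.float64(-116.11), np.float64(-214.34), np.float64(-223.24)]
scene 40 [np.float64(-685.18), np.float64(-662.8), np.float64(-708.65)]
shelf fit x-slope*120 [1.02036027e-01 1.54652951e-01 7.29294257e+03]
top -40 [np.float64(46.03), np.float64(46.06), np.float64(45.66)]
top 0 [np.float64(46.57), np.float64(45.77), np.float64(45.22)]
top 40 [np.float64(46.29), np.float64(45.32), np.float64(46.66)]
shelf fit x-slope*120 [-1.17783574e-01 -2.88021349e-01  7.18906071e+03]
```

The plate is level within the depth noise, at 46 ± 0.7 mm everywhere, and the robot is clear of it. Handing in.

```bash
python3 -c "
from workcell import env
print(env.job_done())"
```

```text
the job is handed in; nothing more can be done
None
```

The cover plate is down flat on the seed bed under all four catches, and I handed the job in at about 13 s on the robot's clock.

**What I did:** I pushed the plate along the shelf by its rear edge, with the two fingertips spread, until it met the far guide. Then I closed the fingers and pressed the front end past its catches, followed by the rear end.

**Entry at the mouth:** The plate jammed there at first, with up to about 29 N on the tool. A few millimetres of sideways shift freed it.

**Last checks:**
- **Height:** the top view puts the plate's top at about 46 mm (45.2 to 46.8) at all nine points checked, which means its underside is at the 36 mm bed height. The scene camera read 46.8 to 47.3 mm at the three points it gave good readings for.
- **Level:** the first plane fit from the top view suggested a 1.9 mm tilt across the plate. The scene view and the repeat readings did not confirm it, so I took it as noise.
- **Catches:** all four rollers show over the plate's edges, and the robot was clear of everything.
- **Catch force:** the wrist force never read the expected 10 to 16 N as the plate went past the catches. Readings came only at the end of each move, so I relied on the depth readings and images instead.
- **Other things on the bench:** the jar, pot and scissors looked unmoved in the views I took. I did not measure the others again.

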